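# Sort filled from empty lotion bottles by heft

## Task

The three white lotion bottles look alike, but some may be filled and some empty: lift each one to feel which it is. Stand every filled bottle in a cell of the blue tray and every empty one in a cell of the pale wooden tray, keeping them upright and setting them down rather than dropping them. Leave the other things on the table as they are.

Things in the scene. Friction and masses are not known exactly. Their poses are not given: they have to be found in the camera images.
- bottle_1: One of three sealed 200 ml bottles, alike to the eye: opaque white plastic, pale green label, white screw cap. 58 mm in diameter, straight-sided up to 88 mm, then a shoulder; cap 35 mm wide, from 102 to 120 mm up. Starts on the table. Filled (190 to 245 g in all) or empty (35 to 50 g in all): only the lift tells which, and the count of each varies. Origin: centre of the foot; z up.
- bottle_2: One of three sealed 200 ml bottles, alike to the eye: opaque white plastic, pale green label, white screw cap. 58 mm in diameter, straight-sided up to 88 mm, then a shoulder; cap 35 mm wide, from 102 to 120 mm up. Starts on the table. Filled (190 to 245 g in all) or empty (35 to 50 g in all): only the lift tells which, and the count of each varies. Origin: centre of the foot; z up.
- bottle_3: One of three sealed 200 ml bottles, alike to the eye: opaque white plastic, pale green label, white screw cap. 58 mm in diameter, straight-sided up to 88 mm, then a shoulder; cap 35 mm wide, from 102 to 120 mm up. Starts on the table. Filled (190 to 245 g in all) or empty (35 to 50 g in all): only the lift tells which, and the count of each varies. Origin: centre of the foot; z up.
- blue_tray: Blue-painted three-cell bottle tray, fixed to the table, for the filled bottles: 246 mm long (its x) by 86 mm wide (its y), outer walls 42 mm high, 6 mm thick; two dividers across, 6 mm thick, tops 37 mm up, make three cells in a row, each 74 x 74 mm, the floor 6 mm above the table. Origin: centre of the underside; x along the row of cells, z up. Stands to the left or to the right of the bottles, turned by up to 0.2 rad.
- blue_tray_cell0 (a point): Centre of the floor of a cell of the blue-painted tray, at -80 mm along the tray's x; axes as the tray's.
- blue_tray_cell1 (a point): Centre of the floor of a cell of the blue-painted tray, at 0 along the tray's x; axes as the tray's.
- blue_tray_cell2 (a point): Centre of the floor of a cell of the blue-painted tray, at +80 mm along the tray's x; axes as the tray's.
- wood_tray: Pale bare-wood three-cell bottle tray, fixed to the table, for the empty bottles: 246 mm long (its x) by 86 mm wide (its y), outer walls 42 mm high, 6 mm thick; two dividers across, 6 mm thick, tops 37 mm up, make three cells in a row, each 74 x 74 mm, the floor 6 mm above the table. Origin: centre of the underside; x along the row of cells, z up. Stands to the left or to the right of the bottles, turned by up to 0.2 rad.
- wood_tray_cell0 (a point): Centre of the floor of a cell of the pale bare-wood tray, at -80 mm along the tray's x; axes as the tray's.
- wood_tray_cell1 (a point): Centre of the floor of a cell of the pale bare-wood tray, at 0 along the tray's x; axes as the tray's.
- wood_tray_cell2 (a point): Centre of the floor of a cell of the pale bare-wood tray, at +80 mm along the tray's x; axes as the tray's.
- shot_glass: Bystander: small stemmed glass, upside down, 52 mm wide, 50 mm high; origin centre of foot.
- funnel: Bystander: clear plastic funnel, mouth down, 68 mm wide, 62 mm high; origin centre of foot.
- spare_cap: Bystander: loose white screw cap, 35 mm wide, 18 mm high; origin centre of foot.
- flask: Bystander: conical glass flask, 82 mm wide at the foot, 130 mm high; origin centre of foot.
- dropper_1: Bystander: cobalt-blue dropper bottle, white cap, 36 mm wide, 100 mm high; origin centre of foot.
- dropper_2: Bystander: another cobalt-blue dropper bottle, 36 mm wide, 100 mm high; origin centre of foot.
- scale: Bystander: flat pocket scale, switched off, fixed; 150 x 118 mm, 22 mm high; origin centre of underside.
There are look-alikes about, which are no part of the job. Leave any pink, red or yellow look-alike of the bottle_2 alone.

How it is judged:
At the end, for the whole second after the job is handed in: each of the three bottles stands released, at rest and upright (within 0.1 rad) on the floor of a tray cell, in the blue tray if it is filled (it bears on the tray with more than 1.2 N), in the pale wooden tray if it is empty (less than 1.2 N) (((x of bottle_1 in the frame of blue_tray between -0.112 and 0.112 m and y of bottle_1 in the frame of blue_tray between -0.02 and 0.02 m and z of bottle_1 in the frame of blue_tray between 0.002 and 0.01 m and contact force between bottle_1 and blue_tray above 1.2 N) or (x of bottle_1 in the frame of wood_tray between -0.112 and 0.112 m and y of bottle_1 in the frame of wood_tray between -0.02 and 0.02 m and z of bottle_1 in the frame of wood_tray between 0.002 and 0.01 m and contact force between bottle_1 and wood_tray between 0.1 and 1.2 N)) and angle between each of bottle_1, bottle_2, bottle_3's own z axis and vertical below 0.1 rad and linear speed of each of bottle_1, bottle_2, bottle_3 below 0.02 m/s and ((x of bottle_2 in the frame of blue_tray between -0.112 and 0.112 m and y of bottle_2 in the frame of blue_tray between -0.02 and 0.02 m and z of bottle_2 in the frame of blue_tray between 0.002 and 0.01 m and contact force between bottle_2 and blue_tray above 1.2 N) or (x of bottle_2 in the frame of wood_tray between -0.112 and 0.112 m and y of bottle_2 in the frame of wood_tray between -0.02 and 0.02 m and z of bottle_2 in the frame of wood_tray between 0.002 and 0.01 m and contact force between bottle_2 and wood_tray between 0.1 and 1.2 N)) and ((x of bottle_3 in the frame of blue_tray between -0.112 and 0.112 m and y of bottle_3 in the frame of blue_tray between -0.02 and 0.02 m and z of bottle_3 in the frame of blue_tray between 0.002 and 0.01 m and contact force between bottle_3 and blue_tray above 1.2 N) or (x of bottle_3 in the frame of wood_tray between -0.112 and 0.112 m and y of bottle_3 in the frame of wood_tray between -0.02 and 0.02 m and z of bottle_3 in the frame of wood_tray between 0.002 and 0.01 m and contact force between bottle_3 and wood_tray between 0.1 and 1.2 N))); the robot touches nothing.
It fails at once if a bottle is tipped more than about 35 degrees (angle between any of bottle_1, bottle_2, bottle_3's own z axis and vertical above 0.6 rad).
It fails at once if a bottle is dropped: let go with its foot more than 35 mm above the table ((height (world z) of bottle_1 above 0.035 m and contact force between the fingers and bottle_1 below 0.05 N) or (height (world z) of bottle_2 above 0.035 m and contact force between the fingers and bottle_2 below 0.05 N) or (height (world z) of bottle_3 above 0.035 m and contact force between the fingers and bottle_3 below 0.05 N)).
It fails at once if another loose thing on the table (glass, funnel, cap, flask, dropper bottles) is pushed more than 25 mm or knocked over (distance of any of shot_glass, funnel, spare_cap, flask, dropper_1, dropper_2 from where it was at the start of the episode above 0.025 m or angle between any of shot_glass, funnel, spare_cap, flask, dropper_1, dropper_2's own z axis and vertical above 0.4 rad).
It also fails if it takes over 72 s, if anything falls off the work surface, if the arm or the gripper's body presses on something with over 40 N, if the wrist force passes 120 N, or if a joint passes its speed limit or range.

## Robot

A 7-joint arm with a two-finger parallel gripper is mounted at the origin on the work surface. World frame = base frame: x ahead of the robot, y to its left, z up, the work surface at z = 0. Lengths are in m, angles in rad, forces in N, time in s.
With the tool pointing down it reaches from about 0.4 to 0.925 m from the base axis. Payload 4.1 kg.
Tool frame: the origin (TCP) lies at the very end of the fingers, on their centre line; the grasp point (between the pads) lies env.grip_depth behind it (env.grip_depth is the distance from the TCP to the grasp point, in m); z points along the fingers, y is the direction in which the jaws open and shut (so a half turn about z gives the same grasp; the last joint's range is limited). The gripper opens to 85 mm and grips with 20 to 120 N. Pads are 22 mm wide; open, the fingers measure 114 mm over their backs; the gripper's body (76 mm by 85 mm) begins 54 mm behind the grasp point. The pads swing forward as they close: fully open they stand 13 mm farther back than shut.
Start: joints at [-1.392, 0.398, 0.045, 1.537, -0.019, 1.207, -0.051], TCP at [0.178, 0.625, 0.231] pointing down, gripper open.
Joint ranges: [-2.82, 2.82], [-0.49, 2.23], [-1.37, 1.46], [0, 2.46], [-1.36, 4.5], [0.23, 2], [-2.94, 2.94]. Speed limits (rad/s): [2.57, 2.57, 3.14, 3.14, 3.14, 3.14, 3.14].

## Interface

Orientations are given as a unit quaternion [x, y, z, w].
In Python, from plant import env gives the robot as it stands.
- The arm moves only by the tool drive_tool, never from a script. Its argument "moves" is a list of rows, each a list of 6 numbers: the shift along the tool's x, y, z in mm, then the turn, a rotation vector about the tool's x, y, z in rad. A call has 1 to 10 rows; each row shifts and turns the commanded pose from where the row before left it, along the tool's axes as they then stand; what a row does not reach is not made up. A row lasts 1/8 s, in which the tool goes at most 62.5 mm and 10.7 degrees, less where a joint would pass 70% of its speed; a pose out of reach is approached as far as the arm can. A call with a gripper value outside its range is refused whole. "fingers" is the opening, from 0 (shut) to 1 (fully open), set as the call begins (left out, the last holds). The fingers move at their own pace and stop on an object; "squeeze" is the grip in N (left out, the last holds). Time passes only in rows, so rows that do not move let the fingers close. It gives the time, the measured TCP pose, the force and the opening at its end, in the units of the state.
- env.observe(): the state, without advancing time (a new reading comes with each control period).
- env.capture(name): name is "side" or "top"; returns (picture, depth): 420x560x3 uint8, red, green, blue; 420x560 float32, m along the optical axis (not along the pixel's ray), 0 where there is no reading.
- env.camera_info(name): a dict with "fx", "fy", "cx", "cy" (pixels), "R" (3x3) and "t" (3): a world point X has camera coordinates R X + t. Camera axes: x right, y down, z forward; pixel columns grow to the right and rows downward; lengths in m; the calibration is good to about 2 mm. A picture is of the moment at which its call begins. camera_info takes no time and is no camera call.
- env.hand_in(): hands the job in, once; it reports no verdict.
Trained networks look in the newest picture that a camera, given by its name, has taken for a name from the list of things; names that differ only in an ending like _2 or _b are one class to them, and where a whole thing is asked for, a point or a joint stands for the part that bears it (a point fixed in the world has none). Each returns a list of dicts, best first, with "p" (0 to 1); they miss things now and then, are a little off and sometimes report something else, mostly with a low value. They report only what shows in the picture. A call takes as long as a camera call. They do not tell look-alikes from the thing itself.
- env.boxes_of(camera, label): "point" ([column, row] in pixels, amid what is visible of it).
The state is a dict: "time_s": time; "joints": joint angles; "dq": joint speeds; "effort": joint torques, N m; "tcp_pos": TCP position; "tool_rot": TCP orientation; "wrist_force": force on the tool from outside, world axes, zero at the start; "torque": the same for the moment, N m; "grip_width": opening from 0.0 (shut) to 1.0 (fully open).
Only numpy, scipy, OpenCV 4.12 (cv2) and the standard library are available. Lean on these libraries where they do the work, as an engineer would, in place of code of your own. Each camera call takes 0.05 s, during which the arm holds its last target. There are 200 camera calls.

## Working session

There is one attempt and no reset: what is moved stays moved. The work goes in short steps, Python scripts to look and compute and a tool call to move; the robot and the scene stay as the last step left them, time stands still between calls to the robot, and variables do not carry over. Pictures are saved under pics/ and viewed, about 8 in all and at most 12, crops included, and the job is handed in when it is done.

Besides the shell and the picture viewer there is one more tool, called after ">>>" by a JSON object that holds its "op" and its "data". drive_tool: Moves the arm, as the interface text tells. Its arguments: {"type":"object","properties":{"moves":{"type":"array"},"fingers":{"type":"number"},"squeeze":{"type":"number"}},"required":["moves"]}

```bash
mkdir -p pics; ls; cat > h.py <<'E'
import numpy as np, cv2
from plant import env
def snap(c,n):
    p,d=env.capture(c); cv2.imwrite(f'pics/{n}.png',p[:,:,::-1]); np.save(f'pics/{n}.npy',d); return p,d
def cloud(c,d):
    k=env.camera_info(c); v,u=np.mgrid[:d.shape[0],:d.shape[1]]
    P=np.stack([(u-k['cx'])/k['fx']*d,(v-k['cy'])/k['fy']*d,d],-1)
    return (P-np.array(k['t']))@np.array(k['R'])   # R^T (P-t)
E
python3 - <<'E'
from h import *
print(env.grip_depth,env.observe())
for c in('top','side'):
    p,d=snap(c,c+'0'); X=cloud(c,d)
    for l in('bottle_1','blue_tray','wood_tray','flask','scale','dropper_1','funnel','shot_glass','spare_cap'):
        for b in env.boxes_of(c,l):
            u,v=np.round(b['point']).astype(int); print(c,l,u,v,round(b['p'],2),X[v,u].round(3))
E
```

```text
pics
0.0187 {'time_s': 0.0, 'joints': array([-1.3919973 ,  0.3992045 ,  0.04501883,  1.53791216, -0.01870476,
        1.20692071, -0.05068864]), 'dq': array([-8.79574566e-04, -3.25565773e-04, -6.85310826e-04, -7.71342134e-04,
       -1.35993682e-03, -2.57968978e-03, -6.25449080e-09]), 'effort': array([-2.03744694e-04, -4.75113702e+01,  1.36468772e+00, -2.54223168e+01,
        1.16450619e-02,  9.30834358e-03, -3.70683793e-06]), 'tcp_pos': array([0.17804574, 0.62445453, 0.2302408 ]), 'tool_rot': array([ 1.38386371e-01,  9.90377801e-01, -1.00884002e-03, -7.57386064e-05]), 'wrist_force': array([-0.20038625, -0.03578402,  0.43814106]), 'torque': array([-0.00825838, -0.02119589,  0.06469729]), 'grip_width': 0.9993318341049816}
top bottle_1 179 317 0.97 [0.302 0.26  0.121]
top bottle_1 215 292 0.95 [0.344 0.177 0.12 ]
top bottle_1 258 182 0.81 [0.578 0.052 0.12 ]
top bottle_1 123 233 0.77 [0.504 0.375 0.105]
top bottle_1 351 227 0.69 [ 0.445 -0.143  0.119]
top bottle_1 226 245 0.62 [0.443 0.142 0.12 ]
top bottle_1 268 285 0.62 [0.343 0.06  0.119]
top blue_tray 171 234 0.64 [0.503 0.291 0.00
[... 790 characters left out ...]
.63 [0.348 0.159 0.089]
side bottle_1 312 181 0.59 [0.587 0.025 0.074]
side blue_tray 267 138 0.79 [0.53  0.314 0.01 ]
side wood_tray 274 346 0.6 [ 0.472 -0.295  0.005]
side flask 365 146 0.71 [0.741 0.178 0.051]
side flask 434 266 0.47 [ 0.749 -0.208  0.051]
side scale 408 202 0.91 [0.785 0.002 0.02 ]
side dropper_1 417 232 0.93 [ 0.75  -0.126  0.054]
side dropper_1 406 202 0.75 [0.782 0.003 0.02 ]
side dropper_1 435 268 0.58 [ 0.751 -0.21   0.047]
side dropper_1 275 342 0.29 [ 0.475 -0.287  0.004]
side funnel 289 175 0.61 [0.559 0.137 0.015]
side shot_glass 240 213 0.89 [ 0.441 -0.023  0.046]
side spare_cap 310 275 0.71 [ 0.55  -0.17   0.017]
side spare_cap 290 175 0.71 [0.561 0.135 0.015]
```

View pics/top0.png

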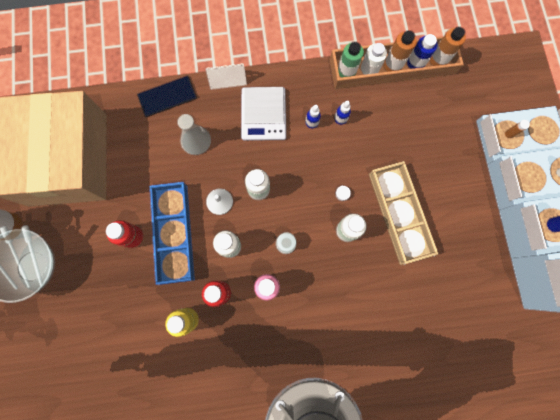

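View pics/side0.png

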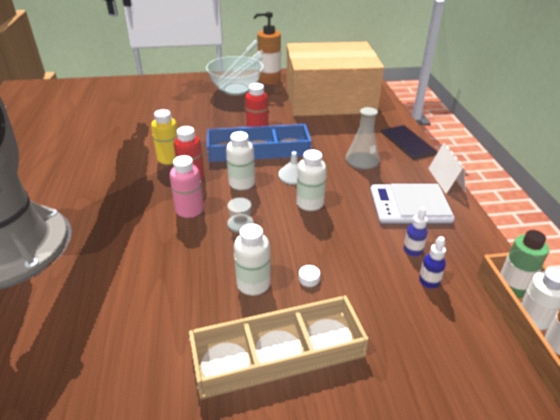

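The top view shows the three white bottles at about (258,182), (226,245) and (351,227). The blue tray is at (171,234) and the wooden tray at (403,212). The red, pink and yellow bottles are look-alikes. Next I'll measure the exact geometry.

```bash
cat >> h.py <<'E'
def capxy(X,g,r=.03):
    m=(np.abs(X[...,2]-.119)<.008)&(np.hypot(X[...,0]-g[0],X[...,1]-g[1])<r)
    c,rad=cv2.minEnclosingCircle(X[m][:,:2].astype(np.float32)); return np.round(c,4),round(rad,4),X[m].mean(0).round(4),m.sum()
E
python3 - <<'E'
from h import *
for c in('top','side'):
    d=np.load(f'pics/{c}0.npy'); X=cloud(c,d); im=cv2.imread(f'pics/{c}0.png')
    for g in((.578,.052),(.443,.142),(.445,-.143)): print(c,'cap',*capxy(X,g))
    for n,g in(('blue',(.503,.291)),('wood',(.479,-.303))):
        m=(X[...,2]>.034)&(X[...,2]<.05)&(abs(X[...,0]-g[0])<.16)&(abs(X[...,1]-g[1])<.085)
        P=X[m]; 
        for _ in range(2):
            r=cv2.minAreaRect((P[:,:2]*1000).astype(np.float32))
            print(c,n,np.round(r[0],1),np.round(r[1],1),round(r[2],2),m.sum(),P.mean(0).round(4), P[:,2].max().round(3)); break
E
```

```text
top cap [0.5906 0.0544] 0.018 [0.5899 0.0544 0.1195] 181
top cap [0.4534 0.1459] 0.0181 [0.4532 0.1453 0.12  ] 196
top cap [ 0.4525 -0.1555] 0.0177 [ 0.4519 -0.1548  0.1195] 184
top blue [505.2 307.4] [135.3 246.9] 89.22 961 [0.5029 0.2875 0.0405] 0.049
top wood [ 477.2 -298.4] [246.3  87.7] 8.25 903 [ 0.475  -0.2988  0.0399] 0.046
side cap [0.5912 0.052 ] 0.0189 [0.5901 0.0488 0.1171] 186
side cap [0.4534 0.1434] 0.019 [0.4531 0.1399 0.1168] 157
side cap [ 0.4509 -0.1572] 0.018 [ 0.4506 -0.1582  0.1178] 247
side blue [504.9 305.6] [141.1 244.7] 89.2 763 [0.5098 0.2947 0.0386] 0.05
side wood [ 477.3 -300.6] [246.1  89.1] 8.52 2579 [ 0.474  -0.3053  0.0385] 0.043
```

```bash
python3 - <<'E'
from h import *
for c in('top','side'):
    d=np.load(f'pics/{c}0.npy'); X=cloud(c,d); im=cv2.imread(f'pics/{c}0.png').astype(int)
    m=(X[...,2]>.03)&(X[...,2]<.05)&(abs(X[...,0]-.503)<.16)&(abs(X[...,1]-.291)<.07)&(im[...,0]>im[...,2]+25)
    P=X[m]; r=cv2.minAreaRect((P[:,:2]*1000).astype(np.float32)); print(c,np.round(r[0],1),np.round(r[1],1),r[2],m.sum())
w=np.array([.477,-.2995]); a=np.radians(8.4)
u=np.array([np.cos(a),np.sin(a)]); print([(w+k*.08*u).round(4) for k in(-1,0,1)])
E
```

```text
top [503.9 283.5] [ 87.7 246.1] 89.36415100097656 1015
side [504.5 280.8] [ 91.9 244.6] 89.40341186523438 881
[array([ 0.3979, -0.3112]), array([ 0.477 , -0.2995]), array([ 0.5561, -0.2878])]
```

>>> {"op": "drive_tool", "data": {"moves": [[0,0,0,0,0,-0.139],[0,0,0,0,0,-0.139],[-30,-50,0,0,0,0],[-30,-50,0,0,0,0],[-30,-50,0,0,0,0],[-30,-50,0,0,0,0],[-30,-50,0,0,0,0],[-30,-50,0,0,0,0],[-30,-50,0,0,0,0],[-30,-50,0,0,0,0]], "fingers": 1}}

```text
time_s: 2.25
tcp_pos: [0.4192, 0.2236, 0.2317]
tool_rot: [-0.0, 1.0, 0.001, 0.0]
wrist_force: [0.4, 1.1, -0.3]
grip_width: 1.003
```

>>> {"op": "drive_tool", "data": {"moves": [[-17,-40,0,0,0,0],[-17,-39,0,0,0,0],[0,0,30,0,0,0],[0,0,30,0,0,0],[0,0,0,0,0,0],[0,0,0,0,0,0]]}}

```text
time_s: 3.0
tcp_pos: [0.4531, 0.1466, 0.1723]
tool_rot: [-0.0, 1.0, 0.0, 0.001]
wrist_force: [-0.2, 0.1, -0.5]
grip_width: 1.003
```

```bash
python3 - <<'E'
from h import *
o=env.observe(); print(o['tcp_pos'],o['tool_rot'],o['wrist_force'],o['torque'])
E
```

```text
[0.45310598 0.14657796 0.17234608] [-2.33887329e-04  9.99999591e-01  4.00586308e-04  7.76484514e-04] [-0.21570553  0.07843013 -0.45417455] [ 0.05025838 -0.01298132  0.02240422]
```

>>> {"op": "drive_tool", "data": {"moves": [[0,-2,30,0,0,0],[0,0,30,0,0,0],[0,0,30,0,0,0],[0,0,28,0,0,0],[0,0,0,0,0,0],[0,0,0,0,0,0]]}}

```text
time_s: 3.75
tcp_pos: [0.4538, 0.1449, 0.0549]
tool_rot: [-0.0, 1.0, 0.001, 0.001]
wrist_force: [0.1, -0.4, 0.2]
grip_width: 0.999
```

>>> {"op": "drive_tool", "data": {"moves": [[0,0,0,0,0,0],[0,0,0,0,0,0],[0,0,0,0,0,0],[0,0,0,0,0,0],[0,0,0,0,0,0],[0,0,0,0,0,0],[0,0,0,0,0,0],[0,0,0,0,0,0]], "fingers": 0.4, "squeeze": 40}}

```text
time_s: 4.75
tcp_pos: [0.4535, 0.145, 0.0547]
tool_rot: [-0.0, 1.0, 0.001, 0.001]
wrist_force: [-0.8, 1.1, 5.8]
grip_width: 0.671
```

>>> {"op": "drive_tool", "data": {"moves": [[0,0,-8,0,0,0],[0,0,-14,0,0,0],[0,0,-10,0,0,0],[0,0,0,0,0,0],[0,0,0,0,0,0],[0,0,0,0,0,0],[0,0,0,0,0,0]]}}

```text
time_s: 5.62
tcp_pos: [0.4521, 0.1441, 0.085]
tool_rot: [-0.0, 1.0, -0.0, -0.0]
wrist_force: [-0.3, -0.6, -2.1]
grip_width: 0.665
```

```bash
python3 - <<'E'
from h import *
for i in range(3):
    env.capture('side'); o=env.observe(); print(o['time_s'],o['tcp_pos'],o['wrist_force'],o['torque'],o['grip_width'])
E
```

```text
5.675 [0.45217737 0.14411848 0.08501799] [ 0.06610562 -0.36975818 -1.84027258] [-0.00750867 -0.0371919   0.01152547] 0.6683761696868544
5.725 [0.45221249 0.1441377  0.08506166] [-0.46401486  0.45573123 -1.89773026] [ 0.0487509  -0.02524527 -0.07748221] 0.6654438448055398
5.775 [0.45226959 0.14411675 0.08511256] [ 0.50714969 -0.17234251 -2.2625339 ] [-0.01840367 -0.01028814  0.005723  ] 0.6718942980483018
```

Bottle B weighs about 2.0 N, so it is filled. It goes to blue cell 0 at (0.424, 0.284).

>>> {"op": "drive_tool", "data": {"moves": [[0,0,-20,0,0,0],[0,0,-25,0,0,0],[4,20,0,0,0,0],[8,40,0,0,0,0],[8,40,0,0,0,0],[8,40,0,0,0,0],[0,0,0,0,0,0],[0,0,0,0,0,0],[0,0,0,0,0,0]]}}

```text
time_s: 6.9
tcp_pos: [0.4247, 0.2827, 0.1302]
tool_rot: [0.001, 1.0, -0.0, -0.0]
wrist_force: [0.1, -0.0, -1.8]
grip_width: 0.67
```

>>> {"op": "drive_tool", "data": {"moves": [[0,1,20,0,0,0],[0,0,25,0,0,0],[0,0,15,0,0,0],[0,0,5,0,0,0],[0,0,3,0,0,0],[0,0,0,0,0,0],[0,0,0,0,0,0]]}}

```text
time_s: 7.78
tcp_pos: [0.4248, 0.2855, 0.0629]
tool_rot: [-0.0, 1.0, 0.0, 0.0]
wrist_force: [-0.1, 0.6, -2.2]
grip_width: 0.669
```

>>> {"op": "drive_tool", "data": {"moves": [[0,-1,2,0,0,0],[0,0,0,0,0,0],[0,0,0,0,0,0]]}}

```text
time_s: 8.15
tcp_pos: [0.4248, 0.2847, 0.0608]
tool_rot: [-0.0, 1.0, 0.0, 0.0]
wrist_force: [-0.2, 0.9, 2.8]
grip_width: 0.668
```

>>> {"op": "drive_tool", "data": {"moves": [[0,0,0,0,0,0],[0,0,0,0,0,0],[0,0,0,0,0,0],[0,0,0,0,0,0],[0,0,-20,0,0,0],[0,0,-40,0,0,0],[0,0,-40,0,0,0],[0,0,0,0,0,0]], "fingers": 1}}

```text
time_s: 9.15
tcp_pos: [0.4264, 0.2856, 0.1635]
tool_rot: [-0.0, 1.0, 0.002, 0.003]
wrist_force: [-0.4, -0.2, 0.1]
grip_width: 1.002
```

```bash
python3 - <<'E'
from h import *
p,d=snap('top','top1'); X=cloud('top',d)
for g in((.424,.284),(.59,.0535),(.452,-.156)):
    try: print(capxy(X,g,.045))
    except Exception as e: print(g,e)
E
```

```text
(array([0.4229, 0.2829]), 0.0175, array([0.4156, 0.2817, 0.1232]), np.int64(62))
(array([0.5908, 0.0546]), 0.0179, array([0.5898, 0.0545, 0.1194]), np.int64(184))
(array([ 0.4525, -0.1562]), 0.018, array([ 0.4521, -0.1555,  0.1195]), np.int64(194))
```

>>> {"op": "drive_tool", "data": {"moves": [[-33,-46,-6,0,0,0],[-33,-46,0,0,0,0],[-33,-46,0,0,0,0],[-33,-46,0,0,0,0],[-32,-48,0,0,0,0],[0,0,0,0,0,0],[0,0,0,0,0,0],[0,0,0,0,0,0]]}}

```text
time_s: 10.2
tcp_pos: [0.5873, 0.0542, 0.1654]
tool_rot: [-0.002, 1.0, 0.0, -0.001]
wrist_force: [-1.4, 0.0, 0.3]
grip_width: 0.996
```

>>> {"op": "drive_tool", "data": {"moves": [[-2,0,20,0,0,0],[0,0,35,0,0,0],[0,0,35,0,0,0],[0,0,20,0,0,0],[0,0,0,0,0,0],[0,0,0,0,0,0]]}}

```text
time_s: 10.95
tcp_pos: [0.5909, 0.0532, 0.0572]
tool_rot: [-0.001, 1.0, 0.0, 0.001]
wrist_force: [-0.4, 0.9, 0.7]
grip_width: 0.998
```

>>> {"op": "drive_tool", "data": {"moves": [[0,0,2,0,0,0],[0,0,0,0,0,0],[0,0,0,0,0,0],[0,0,0,0,0,0],[0,0,0,0,0,0],[0,0,0,0,0,0],[0,0,0,0,0,0]], "fingers": 0.4}}

```text
time_s: 11.82
tcp_pos: [0.5912, 0.0527, 0.0553]
tool_rot: [-0.0, 1.0, 0.0, 0.001]
wrist_force: [-0.1, 0.6, 5.4]
grip_width: 0.671
```

>>> {"op": "drive_tool", "data": {"moves": [[0,0,-8,0,0,0],[0,0,-14,0,0,0],[0,0,-10,0,0,0],[0,0,0,0,0,0],[0,0,0,0,0,0],[0,0,0,0,0,0],[0,0,0,0,0,0]]}}

```text
time_s: 12.7
tcp_pos: [0.5901, 0.0522, 0.0859]
tool_rot: [-0.0, 1.0, -0.0, -0.0]
wrist_force: [-0.6, -0.9, -0.6]
grip_width: 0.667
```

```bash
python3 - <<'E'
from h import *
for i in range(5):
    env.capture('side'); o=env.observe(); print(o['time_s'],o['tcp_pos'],o['wrist_force'],o['grip_width'])
E
```

```text
12.75 [0.59017663 0.0522502  0.08597607] [ 1.14304283 -0.00575913 -0.21790794] 0.6711347915223762
12.8 [0.59024834 0.05221144 0.08605195] [-0.54442322 -0.73066913 -0.75296826] 0.6692382516770552
12.85 [0.59028146 0.05225512 0.08609894] [ 1.08420887 -0.19352702 -0.9211729 ] 0.6723397206158133
12.9 [0.59035473 0.05222658 0.08619024] [ 0.67990072  0.17354378 -0.46990376] 0.6686858916584282
12.95 [0.5903534  0.0522328  0.08619764] [-0.66137968  0.62238717 -0.88399732] 0.6699219574594873
```

Bottle A weighs about 0.65 N, so it is empty. It goes to wood cell 2 at (0.556, -0.288).

>>> {"op": "drive_tool", "data": {"moves": [[0,0,-20,0,0,0],[0,-10,-30,0,0,0],[5,-40,0,0,0,0],[5,-50,0,0,0,0],[5,-60,0,0,0,0],[5,-60,0,0,0,0],[5,-60,0,0,0,0],[5,-40,0,0,0,0],[4,-20,0,0,0,0],[0,0,0,0,0,0]]}}

```text
time_s: 14.2
tcp_pos: [0.5559, -0.2885, 0.1362]
tool_rot: [0.001, 1.0, 0.0, -0.0]
wrist_force: [0.3, 0.8, 0.3]
grip_width: 0.675
```

>>> {"op": "drive_tool", "data": {"moves": [[0,0,0,0,0,0],[0,0,0,0,0,0],[0,0,0,0,0,0]]}}

```text
time_s: 14.58
tcp_pos: [0.5571, -0.2862, 0.1363]
tool_rot: [-0.001, 1.0, 0.0, 0.0]
wrist_force: [0.4, -0.2, 0.4]
grip_width: 0.672
```

>>> {"op": "drive_tool", "data": {"moves": [[0,0,20,0,0,0],[0,-1,25,0,0,0],[0,0,18,0,0,0],[0,0,6,0,0,0],[0,0,3,0,0,0],[0,0,0,0,0,0],[0,0,0,0,0,0]]}}

```text
time_s: 15.45
tcp_pos: [0.557, -0.289, 0.065]
tool_rot: [-0.0, 1.0, -0.0, 0.001]
wrist_force: [-0.2, -0.4, -0.4]
grip_width: 0.667
```

```bash
python3 - <<'E'
from h import *
for i in range(3):
    p,d=snap('side','side2'); o=env.observe(); print(o['tcp_pos'],o['wrist_force'],o['grip_width'])
E
```

```text
[ 0.55694219 -0.28900225  0.06497362] [-0.09827474  0.80891957  0.39381809] 0.670122301625619
[ 0.55688687 -0.28894106  0.06490279] [ 0.56363556 -0.5014132  -0.17864527] 0.6651803639671264
[ 0.55680339 -0.28887589  0.06476653] [ 0.36105382 -0.46958028 -0.19729561] 0.6748637493153492
```

View pics/side2.png

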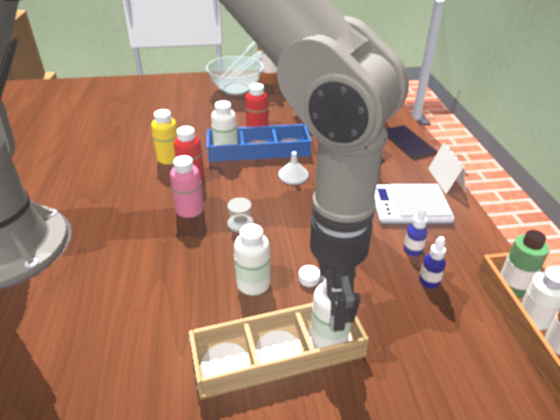

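The side view shows bottle A, still held, inside the far wood cell at about (330,320). Bottle B stands in the blue tray at (224,125). I'll lower A the last few millimetres and release it.

>>> {"op": "drive_tool", "data": {"moves": [[0,0,2,0,0,0],[0,0,2,0,0,0],[0,0,0,0,0,0],[0,0,0,0,0,0]]}}

```text
time_s: 16.1
tcp_pos: [0.5569, -0.2888, 0.0613]
tool_rot: [-0.0, 1.0, 0.0, 0.0]
wrist_force: [-0.9, 1.5, 7.1]
grip_width: 0.672
```

>>> {"op": "drive_tool", "data": {"moves": [[0,0,0,0,0,0],[0,0,0,0,0,0],[0,0,0,0,0,0],[0,0,0,0,0,0],[0,0,-20,0,0,0],[0,0,-40,0,0,0],[0,0,-42,0,0,0],[0,0,0,0,0,0]], "fingers": 1}}

```text
time_s: 17.1
tcp_pos: [0.5591, -0.2908, 0.1678]
tool_rot: [0.0, 1.0, -0.002, 0.004]
wrist_force: [-0.3, -0.2, 0.0]
grip_width: 1.003
```

>>> {"op": "drive_tool", "data": {"moves": [[25,32,0,0,0,0],[30,40,0,0,0,0],[30,40,0,0,0,0],[20,21,0,0,0,0],[0,0,0,0,0,0],[0,0,0,0,0,0],[0,0,0,0,0,0]]}}

```text
time_s: 17.98
tcp_pos: [0.4521, -0.1569, 0.1625]
tool_rot: [0.001, 1.0, -0.0, 0.0]
wrist_force: [-0.0, -0.0, 0.3]
grip_width: 0.997
```

```bash
python3 - <<'E'
from h import *
p,d=snap('top','top3'); X=cloud('top',d); print(capxy(X,(.556,-.288),.045)); print(env.observe()['tcp_pos'])
p,d=snap('side','side3'); X=cloud('side',d); print(capxy(X,(.556,-.288),.04))
E
```

```text
(array([0., 0.]), 0.0, array([nan, nan, nan]), np.int64(0))
[ 0.4519949  -0.15675008  0.16232915]
(array([ 0.557 , -0.2883]), 0.0182, array([ 0.556 , -0.2922,  0.1222]), np.int64(534))h.py:11: RuntimeWarning: Mean of empty slice.
  c,rad=cv2.minEnclosingCircle(X[m][:,:2].astype(np.float32)); return np.round(c,4),round(rad,4),X[m].mean(0).round(4),m.sum()
  ret = um.true_divide(
```

A is standing in its cell. Now bottle C, with the gripper already above it.

>>> {"op": "drive_tool", "data": {"moves": [[0,0,20,0,0,0],[0,0,35,0,0,0],[0,0,33,0,0,0],[0,0,20,0,0,0],[0,0,0,0,0,0],[0,0,0,0,0,0]]}}

```text
time_s: 18.82
tcp_pos: [0.4522, -0.1564, 0.0549]
tool_rot: [0.0, 1.0, -0.0, 0.001]
wrist_force: [-0.8, -0.2, 0.6]
grip_width: 1.0
```

>>> {"op": "drive_tool", "data": {"moves": [[0,0,0,0,0,0],[0,0,0,0,0,0],[0,0,0,0,0,0],[0,0,0,0,0,0],[0,0,0,0,0,0],[0,0,0,0,0,0],[0,0,0,0,0,0]], "fingers": 0.4}}

```text
time_s: 19.7
tcp_pos: [0.4523, -0.1561, 0.0553]
tool_rot: [-0.0, 1.0, 0.0, 0.001]
wrist_force: [-0.5, -0.4, 5.4]
grip_width: 0.664
```

>>> {"op": "drive_tool", "data": {"moves": [[0,0,-8,0,0,0],[0,0,-14,0,0,0],[0,0,-10,0,0,0],[0,0,0,0,0,0],[0,0,0,0,0,0],[0,0,0,0,0,0],[0,0,0,0,0,0]]}}

```text
time_s: 20.58
tcp_pos: [0.4512, -0.1558, 0.086]
tool_rot: [-0.0, 1.0, 0.0, -0.0]
wrist_force: [-0.2, 0.4, -3.0]
grip_width: 0.664
```

```bash
python3 - <<'E'
from h import *
for i in range(5):
    env.capture('side'); o=env.observe(); print(o['time_s'],o['tcp_pos'],o['wrist_force'],o['grip_width'])
E
```

```text
20.625 [ 0.45120548 -0.15579259  0.08598803] [ 0.26307672 -0.03303338 -2.43475834] 0.6653923066744807
20.675 [ 0.45129666 -0.15580348  0.08605893] [-0.33214928  0.36909515 -1.7790382 ] 0.6660203505376645
20.725 [ 0.45131022 -0.15578567  0.08607938] [ 0.29635982 -0.23384086 -0.72288375] 0.6662733309696534
20.775 [ 0.451385   -0.15579235  0.08615502] [-0.54522502 -0.10417183 -2.3364609 ] 0.6735578808228473
20.825 [ 0.45138922 -0.1558026   0.08617778] [ 0.20007664  0.16673018 -1.8793473 ] 0.6689238945051573
```

Bottle C averages about 2.0 N, so it is filled. It goes to blue cell 2 at (0.584, 0.282), carried high over the glass and funnel.

>>> {"op": "drive_tool", "data": {"moves": [[0,0,-25,0,0,0],[0,0,-45,0,0,0],[0,0,-30,0,0,0],[0,0,0,0,0,0],[0,0,0,0,0,0],[-7,20,0,0,0,0],[-13,42,0,0,0,0],[-15,50,0,0,0,0],[-15,50,0,0,0,0],[-15,50,0,0,0,0]]}}

```text
time_s: 22.08
tcp_pos: [0.5155, 0.0576, 0.1843]
tool_rot: [-0.0, 1.0, -0.0, -0.002]
wrist_force: [0.7, -0.9, -3.4]
grip_width: 0.669
```

>>> {"op": "drive_tool", "data": {"moves": [[-15,50,0,0,0,0],[-15,50,0,0,0,0],[-15,50,0,0,0,0],[-13,44,0,0,0,0],[-9,32,0,0,0,0],[0,0,0,0,0,0],[0,0,0,0,0,0],[0,0,0,0,0,0]]}}

```text
time_s: 23.08
tcp_pos: [0.5832, 0.2802, 0.1855]
tool_rot: [0.001, 1.0, -0.001, -0.001]
wrist_force: [-0.5, 0.5, -2.3]
grip_width: 0.664
```

```bash
python3 - <<'E'
from h import *
f=[]
for i in range(8):
    env.capture('side'); o=env.observe(); f.append(o['wrist_force'])
print(o['time_s'],o['tcp_pos'],np.mean(f,0),np.median(f,0))
E
```

```text
23.475 [0.58336484 0.28211121 0.18650111] [ 0.40656461 -0.16859106 -2.1323701 ] [ 0.37142746 -0.12767601 -2.12820802]
```

>>> {"op": "drive_tool", "data": {"moves": [[0,0,20,0,0,0],[0,0,35,0,0,0],[0,0,35,0,0,0],[0,0,20,0,0,0],[0,0,8,0,0,0],[0,0,4,0,0,0],[0,0,0,0,0,0],[0,0,0,0,0,0]]}}

```text
time_s: 24.48
tcp_pos: [0.5841, 0.2826, 0.0654]
tool_rot: [-0.0, 1.0, 0.001, 0.001]
wrist_force: [0.5, 1.4, -1.8]
grip_width: 0.663
```

>>> {"op": "drive_tool", "data": {"moves": [[0,0,2,0,0,0],[0,0,2,0,0,0],[0,0,0,0,0,0],[0,0,0,0,0,0]]}}

```text
time_s: 24.98
tcp_pos: [0.5837, 0.2823, 0.0614]
tool_rot: [-0.0, 1.0, 0.0, 0.0]
wrist_force: [-2.4, -1.4, 5.6]
grip_width: 0.667
```

Contact felt; I'll release, lift, and move clear for a final look.

>>> {"op": "drive_tool", "data": {"moves": [[0,0,0,0,0,0],[0,0,0,0,0,0],[0,0,0,0,0,0],[0,0,0,0,0,0],[0,0,-20,0,0,0],[0,0,-40,0,0,0],[0,0,-45,0,0,0],[0,0,-40,0,0,0]], "fingers": 1}}

```text
time_s: 25.98
tcp_pos: [0.5839, 0.2823, 0.2088]
tool_rot: [-0.0, 1.0, 0.001, 0.001]
wrist_force: [-0.1, -0.3, -0.4]
grip_width: 1.001
```

>>> {"op": "drive_tool", "data": {"moves": [[20,-40,0,0,0,0],[20,-50,0,0,0,0],[20,-50,0,0,0,0],[20,-50,0,0,0,0],[20,-50,0,0,0,0],[0,0,0,0,0,0],[0,0,0,0,0,0],[0,0,0,0,0,0]]}}

```text
time_s: 26.98
tcp_pos: [0.484, 0.0438, 0.2058]
tool_rot: [-0.001, 1.0, 0.0, 0.001]
wrist_force: [0.6, -0.2, -0.5]
grip_width: 0.999
```

```bash
python3 - <<'E'
from h import *
for c in('side','top'):
    p,d=snap(c,c+'9'); X=cloud(c,d)
    for g in((.424,.284),(.584,.282),(.556,-.288)):
        try:print(c,*capxy(X,g,.03))
        except Exception as e: print(e)
cv2.imwrite('pics/both.png',np.hstack([cv2.resize(cv2.imread(f'pics/{c}9.png'),(400,300)) for c in('side','top')]))
o=env.observe();print(o['time_s'],o['tcp_pos'])
E
```

```text
side [0.4251 0.2832] 0.0196 [0.4248 0.2778 0.1207] 152
side [0.5841 0.278 ] 0.0184 [0.5829 0.2737 0.1208] 150
side [ 0.5567 -0.2887] 0.0183 [ 0.5558 -0.2921  0.1222] 536
top [0.4248 0.2853] 0.0184 [0.4243 0.2829 0.1241] 168
top [0.5831 0.2819] 0.0184 [0.5821 0.2794 0.1236] 145
top [ 0.5574 -0.286 ] 0.0182 [ 0.5556 -0.2836  0.1235] 170
27.075 [0.48381484 0.04352712 0.20539018]
```

View pics/both.png

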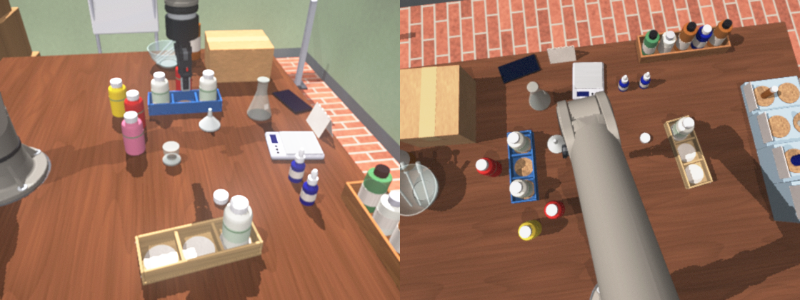

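Both views show two bottles upright in the blue tray, at (160,88) and (207,85) in the left half of the picture. One stands in the wooden tray at (237,222), and nothing else has been moved.

```bash
python3 -c "
from plant import env
print(env.hand_in())"
```

```text
the job is handed in; nothing more can be done
None
```

I lifted each white bottle, sorted all three by weight, and handed the job in at about 27 s of the 72 s allowed. No verdict was reported.

| Bottle started at (x, y), m | Measured weight | Judged | Placed in |
|---|---|---|---|
| (0.453, 0.145) | about 2.0 N | filled | blue tray, cell 0 |
| (0.452, -0.156) | about 2.1 N | filled | blue tray, cell 2 |
| (0.590, 0.054) | about 0.65 N | empty | wooden tray, cell 2 |

- **Setting down:** I lowered each bottle until the wrist force showed contact, then released it.
- **Final check:** both cameras put every cap within about 5 mm of its cell centre and at the expected height of about 0.12 m, so all three stand upright. The gripper was clear, and the other things on the table looked unmoved; I did not measure those.
- **Disagreements:**
  - Single force readings were noisy, about ±0.5 N. One reading of the second filled bottle showed only 0.7 N, but averages at two positions gave about 2.0 and 2.1 N.
  - The empty bottle read between about -0.4 and +0.4 N while being carried. That still fits an empty bottle and not a filled one.

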